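# Ready the steam deck and bring the syrup to the front

## Task

The next batch of steamed cakes is about to go on: turn the steam deck's dial until its pointer stands at the long tick of its scale and let go of it. Then turn the topping carousel until the bottle with the pointed nozzle stands squarely at the front, in line with the middle of the drip tray, and hold the carousel still there so that the cook can work from it: finish with the gripper still holding on to the carousel. Keep all the jars standing in their cups and leave everything else where it is.

Things in the scene. Friction and masses are not known exactly. Their poses are not given: they have to be found in the camera images.
- dial (a joint): the steam deck's black rotary dial, rad, grows clockwise seen from above; 0 = its pointer at the first tick of the scale (off), ticks follow every 0.471 rad (27 degrees) clockwise, eleven in all; 2.827 = pointer at the long tick (the seventh). It turns without stops and stays where it is left (0.05 N m of friction)
- dial_grip (a point): point on the dial's upright axis in the middle of its grip bar: the bar is 48 mm long, 14 mm wide and stands up to 38 mm above the deck, on a skirt disc 54 mm across and 6 mm high; this point lies 30 mm above the deck. Its x axis runs along the bar towards the pointed nose with the white line (the pointer); z up. The nose reaches 29 mm from the axis
- long_tick (a point): a point on the one long tick of the dial's scale (22 mm long, 4 mm wide; the other ten ticks are only 6 mm long and thin), 45 mm from the dial's axis, at deck height
- steamer: the countertop steam deck, a fixed stainless box 380 x 380 mm and 90 mm high; origin under its middle, -x its front (operator's side), z up. The dial stands on its deck 135 mm in front of the middle and 60 mm to its -y side; the steaming cones stand on the rear part
- carousel_foot: the fixed foot of the topping carousel, a disc 224 mm across with a low ribbed drip tray (95 x 130 mm, 14 mm high) sticking out in front; origin under the middle of the disc on the carousel's upright axis, its -x axis points to the front, through the middle of the drip tray (113 to 225 mm from the axis)
- carousel: the turntable, a stainless disc 250 mm across, 24 to 32 mm above the table, free to turn any number of times either way about its upright axis (runs smoothly, 0.05 N m of friction); six cups (inside 63 mm across, 14 mm high) sit every 60 degrees 85 mm from the axis, with a jar standing loose in each. Origin on the axis at the disc's underside, z up, x axis along the handle bar
- carousel_handle (a point): middle of the carousel's handle, on the axis 226 mm above the disc's underside (250 mm above the table): a black bar fixed across the top of the slim centre post (13 mm across), lying along the carousel's x axis, 90 mm long, 14 mm wide, 20 mm high (10 mm above and below this point), higher than all the jars; it turns with the carousel
- syrup_bottle: the syrup bottle: white squeeze bottle 58 mm across and 170 mm high with a thin pointed cone nozzle, the only one with a nozzle; origin under its middle, z up. Stands in one of the cups, not the front one, at the start
- capped_bottle: white bottle like it, but with a wide flat screw cap (53 mm across), 58 mm across, 134 mm high, in a carousel cup; origin under its middle
- shaker_a: metal shaker with a domed perforated top, 56 mm across, 108 mm high, in a carousel cup; origin under its middle
- glass_jar_a: squat glass jar with a flat steel lid, 58 mm across, 84 mm high, in a carousel cup; origin under its middle
- shaker_b: metal shaker with a domed perforated top, 56 mm across, 108 mm high, in a carousel cup; origin under its middle
- glass_jar_b: squat glass jar with a flat steel lid, 58 mm across, 84 mm high, in a carousel cup; origin under its middle
- cone1: steel steaming cone with a thin tube on top, 94 mm across, 108 mm high, standing on a port of the steam deck; leave alone; origin under its middle
- cone2: steel steaming cone with a thin tube on top, 94 mm across, 108 mm high, standing on a port of the steam deck; leave alone; origin under its middle
- cone3: steel steaming cone with a thin tube on top, 94 mm across, 108 mm high, standing on a port of the steam deck; leave alone; origin under its middle
- mould_cup: small steel mould cup, 52 mm across, 45 mm high, on the table; leave alone; origin under its middle
- bowl: steel bowl, 120 mm across, 45 mm high, on the table; leave alone; origin under its middle
- takeaway_box: closed takeaway box, 94 x 124 mm, 61 mm high, on the table; leave alone; origin under its middle
Things that resemble listed ones, but are neither listed nor needed, are in the scene too. What is shaped like the syrup_bottle but green or yellow is not meant.

How it is judged:
On the way, in this order (a step that is already met when the one before it is completed fails the run):
1. the dial's pointer stands at the long tick and the gripper has left the dial, before the carousel is turned to its place (value of joint dial between 2.697 and 2.957 rad and distance between the grasp point and dial_grip above 0.05 m and not (y of syrup_bottle in the frame of carousel_foot between -0.013 and 0.013 m and x of syrup_bottle in the frame of carousel_foot below -0.07 m)), for 0.3 s.
2. the nozzle bottle stands at the front and the gripper holds the carousel still (y of syrup_bottle in the frame of carousel_foot between -0.013 and 0.013 m and x of syrup_bottle in the frame of carousel_foot below -0.07 m and contact force between the fingers and carousel above 2 N and angular speed of carousel below 0.08 rad/s), for 0.3 s.
At the end, for the whole second after the job is handed in: the gripper holds on to the carousel (more than 2 N of contact) and it stands still (under 0.08 rad/s), the nozzle bottle stands upright in its cup at the front, within 13 mm of the line through the middle of the drip tray, and the dial is within 0.13 rad (7 degrees) of the long tick (all of step 2 and value of joint dial between 2.697 and 2.957 rad and angle between syrup_bottle's own z axis and vertical below 0.1 rad); the arm keeps its last pose, push and grip.
It fails at once if a jar on the carousel is tipped over or taken out of its cup (angle between any of syrup_bottle, capped_bottle, shaker_a, shaker_b, glass_jar_a, glass_jar_b's own z axis and vertical above 0.3 rad or z of any of syrup_bottle, capped_bottle, shaker_a, shaker_b, glass_jar_a, glass_jar_b in the frame of carousel above 0.022 m).
It fails at once if a cone, the mould cup, the bowl or the takeaway box is moved by more than 30 mm (distance of any of cone1, cone2, cone3, mould_cup, bowl, takeaway_box from where it was at the start of the episode above 0.03 m).
It also fails if it takes over 58 s, if anything falls off the work surface, if the arm or the gripper's body presses on something with over 40 N, if the wrist force passes 120 N, or if a joint passes its speed limit or range.

## Robot

A 6-joint arm with a two-finger parallel gripper is mounted at the origin on the work surface. World frame = base frame: x ahead of the robot, y to its left, z up, the work surface at z = 0. Lengths are in m, angles in rad, forces in N, time in s.
With the tool pointing down it reaches from about 0.325 to 0.925 m from the base axis. Payload 3.1 kg.
Tool frame: the origin (TCP) lies at the centre of the arm's flange, where the gripper is bolted on; the fingertips stand 173 mm ahead of it and the grasp point (between the pads) lies 155 mm ahead of it; z points along the fingers, y is the line along which they close (so a half turn about z gives the same grasp; the last joint's range is limited). The gripper opens to 85 mm and grips with 20 to 120 N. Pads are 22 mm wide; open, the fingers measure 114 mm over their backs; the gripper's body (76 mm by 85 mm) begins 54 mm behind the grasp point. The pads swing forward as they close: fully open they stand 13 mm farther back than shut.
Start: joints at [-1.342, 0.217, 1.613, -0, 1.311, -0.112], TCP at [0.209, -0.589, 0.405] pointing down, gripper open.
Joint ranges: [-2.75, 2.75], [-0.78, 2.1], [0.31, 2.55], [-1.13, 4.27], [0.13, 2.63], [-2.58, 2.58]. Speed limits (rad/s): [2.79, 2.79, 3.14, 3.14, 3.14, 3.14].

## Interface

Orientations are given as a unit quaternion [x, y, z, w].
In Python, from cell import * gives the robot as it stands.
- The arm moves only by the tool servo_tool, never from a script. Its argument "targets" is a list of rows, each a list of 3 entries, a list of its own where there are three numbers: the shift along the tool's x, y, z in cm, then the turn, a rotation vector about the tool's x, y, z in rad, then the opening, from -1 (shut) to 1 (fully open). A call has 1 to 5 rows; each row is the pose to reach, as a shift and turn from the pose commanded when the call began, along the tool's axes at that moment; what a row does not reach only later rows make up. A row lasts 1/10 s, in which the tool goes at most 50 mm and 8.59 degrees, less where a joint would pass 70% of its speed; a pose out of reach is approached as far as the arm can. A call with a gripper value outside its range is refused whole. The fingers move at their own pace and stop on an object; "force" is the grip in N (left out, the last holds). Time passes only in rows, so rows that repeat a pose let the fingers close. It gives the time, the measured TCP pose, the force, the opening and the grip force at its end, in the units of the state.
- read_state(): the state, without advancing time (a new reading comes with each control period).
- grab_frame(name): name is "side" or "top" or "wrist"; returns the picture (480x640x3 uint8, red, green, blue); there is no depth.
- camera_model(name): a dict with "fovy" (degrees; the focal length in pixels is half the picture's height over the tangent of half this angle, whatever the lens; pixels are square), "cx", "cy" (the principal point, pixels), "k1" (the pictures are not rectified: a ray, as slopes to the right and down, at radius r is drawn at 1 + k1 r^2 times it, then the intrinsics apply), "R" (3x3) and "t" (3): a world point X has camera coordinates R X + t. Camera axes: x right, y down, z forward; pixel columns grow to the right and rows downward; lengths in m; the calibration is good to about 2 mm. A picture is of the moment at which its call begins: read the wrist's pose just before it. camera_model takes no time and is no camera call; for the wrist camera it gives the pose at the moment of the call.
- finish_job(): hands the job in; it is judged then, once.
The state is a dict: "time_s": time; "q": joint angles; "qvel": joint speeds; "joint_torque": joint torques, N m; "tcp_pos": TCP position; "orientation": TCP orientation; "ft_force": force on the tool from outside, world axes, zero at the start; "wrist_torque": the same for the moment, N m; "gripper_width": finger opening in m; "grip_force": force on a finger pad.
Only numpy, scipy, OpenCV 4.12 (cv2) and the standard library are available. Lean on these libraries where they do the work, as an engineer would, in place of code of your own. Each camera call takes 0.05 s, during which the arm holds its last target. There are 200 camera calls.

## Working session

There is one attempt and no reset: what is moved stays moved. The work goes in short steps, Python scripts to look and compute and a tool call to move; the robot and the scene stay as the last step left them, time stands still between calls to the robot, and variables do not carry over. Pictures are saved under pics/ and viewed, at most 10 in all, crops included, and the job is handed in when it is done.

Besides the shell and the picture viewer there is one more tool, called after "Call:" as name(argument=value, ...), one argument or row to a line, values as JSON. servo_tool: Moves the arm, as the interface text tells. Its arguments: {"type":"object","properties":{"targets":{"type":"array"},"force":{"type":"number"}},"required":["targets"]}

```bash
mkdir -p pics
cat > h.py <<'E'
from cell import *
import numpy as np, cv2
from scipy.spatial.transform import Rotation as Ro
def K(m):
    f=240/np.tan(np.radians(m["fovy"]/2)); return np.array([[f,0,m["cx"]],[0,f,m["cy"]],[0,0,1.]]),np.array([m["k1"],0,0,0,0.])
def ray(m,uv,z):
    k,d=K(m); p=cv2.undistortPoints(np.array(uv,float).reshape(-1,1,2),k,d).reshape(-1,2)
    R=np.array(m["R"]);t=np.array(m["t"]);c=-R.T@t
    v=np.c_[p,np.ones(len(p))]@R
    return c+v*((z-c[2])/v[:,2])[:,None]
def proj(m,X):
    k,d=K(m);R=np.array(m["R"]);return cv2.projectPoints(np.array(X,float).reshape(-1,1,3),cv2.Rodrigues(R)[0],np.array(m["t"],float),k,d)[0].reshape(-1,2)
def save(n,img): cv2.imwrite("pics/"+n,cv2.cvtColor(img,cv2.COLOR_RGB2BGR))
E
python3 - <<'E'
from h import *
for n in("top","side"):
    save(n+"0.png",grab_frame(n)); m=camera_model(n); print(n,m["fovy"],-np.array(m["R"]).T@m["t"])
print(read_state())
E
```

```text
top 51.5278364838686 [ 0.30539778 -0.10071109  1.38952557]
side 49.28509987510471 [-0.05928308  0.4917962   1.1774693 ]
{'time_s': 0.1, 'q': array([-1.34214964e+00,  2.17726985e-01,  1.61480918e+00, -2.28218669e-06,
        1.31129638e+00, -1.12235031e-01]), 'qvel': array([-1.94934757e-04, -1.68810698e-03, -3.60433101e-03, -4.15714231e-04,
        9.51826949e-06,  1.76923475e-03]), 'joint_torque': array([-1.30706831e-04, -3.98073721e+01, -3.04968274e+01, -9.21344963e-05,
        4.21712495e-03,  1.39115940e-05]), 'tcp_pos': array([ 0.20886571, -0.58868029,  0.40344993]), 'orientation': array([ 9.85509418e-01,  1.69617020e-01, -6.62513478e-05, -1.11798651e-03]), 'ft_force': array([ 0.03443192,  0.70336379, -0.43402371]), 'wrist_torque': array([-0.01482266,  0.01497811,  0.03381358]), 'grip_force': 0.0, 'gripper_width': 0.08553271913979348}
```

View pics/top0.png

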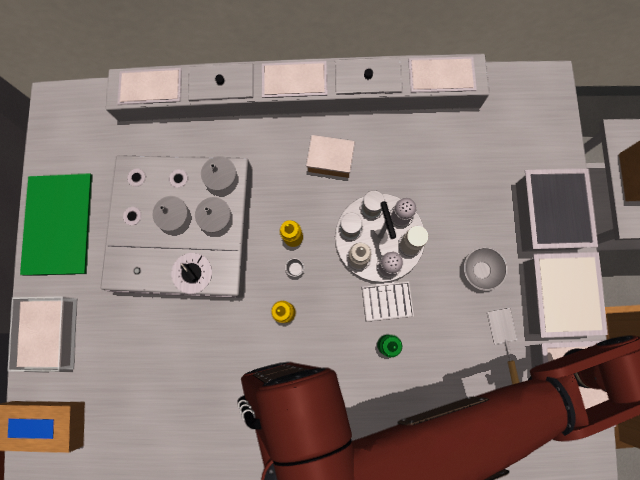

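View pics/side0.png

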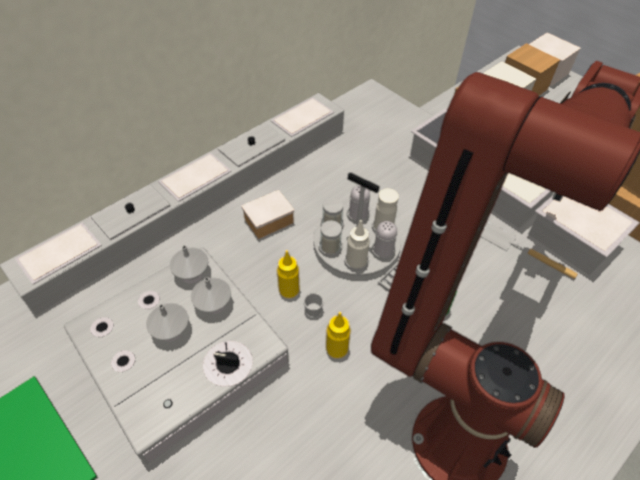

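The top view shows the dial at (190,272), the carousel centre at about (380,237), the drip tray at (387,301) and the handle bar from (384,203) to (393,236).

Candidates for the nozzle bottle:
- White with a nozzle at (360,254), my choice.
- White with a flat cap at (415,237).
- Yellow at (290,232) and (283,312), ruled out by colour.
- Green at (390,346), ruled out by colour.

I'll check the choice in one crop.

Run:
```python
import cv2,numpy as np
i=cv2.imread("pics/top0.png")
a=cv2.resize(i[240:305,150:230],(400,325),interpolation=cv2.INTER_CUBIC)
b=cv2.resize(i[185:325,325:435],(400,509),interpolation=cv2.INTER_CUBIC)
o=np.zeros((509,800,3),np.uint8);o[:325,:400]=a;o[:,400:]=b
cv2.imwrite("pics/crop.png",o)
```

```text
(no output)
```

View pics/crop.png

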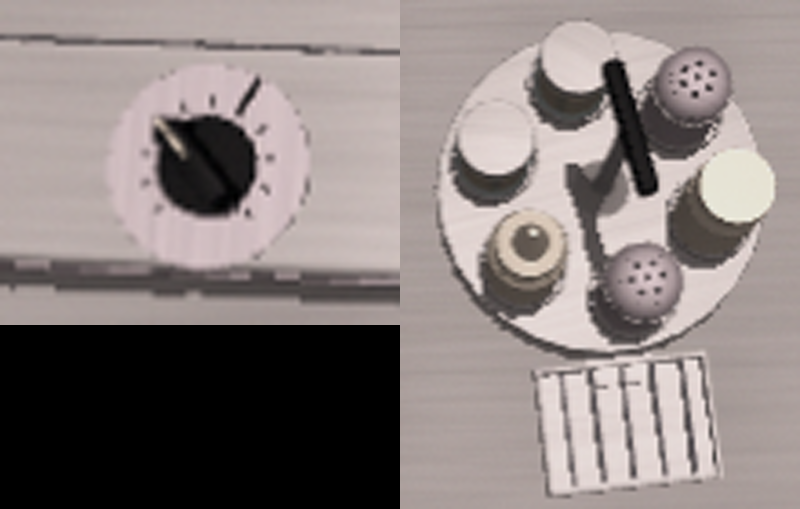

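The nozzle bottle is confirmed: crop (530,243), front-left cup, with a shaker in the front cup. The long tick runs from (238,112) to (258,78) in the crop and the dial nose is at (156,122), about three ticks short of it. Next I turn these pixels into positions.

Run:
```python
from h import *
m=camera_model("top")
D=lambda x,y:(150+x/5,240+y/5); C=lambda x,y:(325+(x-400)/3.636,185+y/3.636)
ax=ray(m,[D(209,166)],.09)[0]; lt=ray(m,[D(258,78),D(238,112)],.091); nose=ray(m,[D(156,122)],.12)[0]; tail=ray(m,[D(232,208)],.128)[0]
ang=lambda v:np.degrees(np.arctan2(v[1],v[0]))
print("dial",ax,"tick",ang(lt[0]-lt[1]),ang(lt.mean(0)-ax),np.linalg.norm(lt.mean(0)-ax),"nose",ang(nose-ax),np.linalg.norm(nose-ax),ang(nose-tail))
h=ray(m,[C(614,62),C(647,192)],.258); print("handle",h.mean(0),ang(h[0]-h[1]),np.linalg.norm(h[0]-h[1]))
print("disc",ray(m,[C(598,190)],.032),ray(m,[C(437,195),C(598,352)],.032))
t=ray(m,[C(533,365),C(703,352),C(720,472),C(549,495)],.014);print("tray",t.mean(0),t)
c=ray(m,[C(598,190)],.032)[0]; c=.5*(c+h.mean(0)); print("front ang",ang(t.mean(0)-c), ang(t[2]-t[1]),ang(t[3]-t[0]))
# nozzle bottle shoulder & tip
s=ray(m,[C(533,233)],.202)[0];b=ray(m,[C(528,243)],.165)[0];print("bottle",s-c,ang(s-c),np.linalg.norm((s-c)[:2]),ang(b-c),np.linalg.norm((b-c)[:2]))
q=np.array(read_state()["tcp_pos"]);print(q)
```

```text
dial [0.45217536 0.28139098 0.09      ] tick -30.30253225311175 -28.992016590485324 0.042830601520555504 nose 44.29234263964734 0.04134458465448577 43.00101107504624
handle [ 0.54569012 -0.22662022  0.258     ] 11.276486207466062 0.08704906027317091
disc [[ 0.54509214 -0.2248188   0.032     ]] [[ 0.54475966 -0.10223443  0.032     ]
 [ 0.42179552 -0.21955688  0.032     ]]
tray [ 0.37080044 -0.24031509  0.014     ] [[ 0.41480895 -0.17145163  0.014     ]
 [ 0.42110779 -0.30079053  0.014     ]
 [ 0.33046313 -0.30904166  0.014     ]
 [ 0.3168219  -0.17997655  0.014     ]]
front ang -175.22125110287263 -174.7988632572842 -175.02775712700281
bottle [-0.05803073  0.0607398   0.057     ] 133.6933528357591 0.08400528789007687 133.4782927859503 0.08600091122373221
[ 0.20886571 -0.58868029  0.40344993]
```

The carousel centre is near (0.545,-0.226), front direction is 185° and the bottle is at 133.6°, so it needs about +51° counter-clockwise. The dial is at (0.452,0.281). I'll move above it, yawing positive about the world vertical to keep q6 in range.

Call:
servo_tool(
  targets=[
    [[29,-31,-5.5],[0,0,-0.15],1],
    [[29,-31,-5.5],[0,0,-0.3],1],
    [[29,-31,-5.5],[0,0,-0.45],1],
    [[29,-31,-5.5],[0,0,-0.6],1],
    [[29,-31,-5.5],[0,0,-0.75],1],
  ],
)

```text
time_s: 0.6
tcp_pos: [0.3083, -0.3598, 0.4364]
orientation: [0.854, 0.521, 0.0, -0.0]
ft_force: [0.9, 0.3, 0.3]
gripper_width: 0.0853
grip_force: 0.0
```

```bash
cat >> h.py <<'E'
def go(x,y,z,psi=None):
    s=read_state();R=Ro.from_quat(s["orientation"]);M=R.as_matrix();p=np.array(s["tcp_pos"])
    cur=np.degrees(np.arctan2(M[1,0],M[0,0]))
    G=Ro.from_euler("z",cur if psi is None else psi,degrees=True)*Ro.from_euler("x",180,degrees=True)
    print("t",round(s["time_s"],2),"pos",p.round(4),"psi",cur.round(1),"q1,q6",np.degrees(s["q"])[[0,5]].round(1),"F",np.round(s["ft_force"],1))
    print("shift cm",(M.T@(np.array([x,y,z])-p)*100).round(2),"turn",(R.inv()*G).as_rotvec().round(3))
E
python3 -c "
from h import *
go(.38,-.2,.46,90);go(.45,.28,.46,180)"
```

```text
t 0.6 pos [ 0.3083 -0.3598  0.4364] psi 62.8 q1,q6 [-57.9 -30.7] F [0.9 0.3 0.3]
shift cm [17.49 -0.92 -2.34] turn [-0.    -0.001 -0.475]
t 0.6 pos [ 0.3083 -0.3598  0.4364] psi 62.8 q1,q6 [-57.9 -30.7] F [0.9 0.3 0.3]
shift cm [ 63.39 -16.63  -2.3 ] turn [ 0.000e+00 -1.000e-03 -2.045e+00]
```

Call:
servo_tool(
  targets=[
    [[17.5,-1,-2.4],[0,0,-0.15],1],
    [[17.5,-1,-2.4],[0,0,-0.3],1],
    [[17.5,-1,-2.4],[0,0,-0.45],1],
    [[17.5,-1,-2.4],[0,0,-0.6],1],
    [[30,-5,-2.4],[0,0,-0.75],1],
  ],
)

```text
time_s: 1.1
tcp_pos: [0.3891, -0.1521, 0.4615]
orientation: [0.604, 0.797, -0.0, 0.001]
ft_force: [1.4, 0.3, 0.3]
gripper_width: 0.0858
grip_force: 0.0
```

```bash
python3 -c "
from h import *
go(.45,.28,.46,180)"
```

```text
t 1.1 pos [ 0.3891 -0.1521  0.4615] psi 105.7 q1,q6 [-31.  -46.7] F [1.4 0.3 0.3]
shift cm [39.93 17.59  0.08] turn [-0.     0.003 -1.296]
```

Call:
servo_tool(
  targets=[
    [[40,17.5,0],[0,0,-0.15],1],
    [[40,17.5,0],[0,0,-0.3],1],
    [[40,17.5,0],[0,0,-0.45],1],
    [[40,17.5,0],[0,0,-0.6],1],
    [[40,17.5,0],[0,0,-0.75],1],
  ],
)

```text
time_s: 1.6
tcp_pos: [0.4234, 0.0969, 0.4606]
orientation: [0.269, 0.963, -0.0, 0.0]
ft_force: [0.2, -0.2, -0.3]
gripper_width: 0.0852
grip_force: 0.0
```

```bash
python3 -c "
from h import *
go(.452,.281,.42,223.5)"
```

```text
t 1.6 pos [0.4234 0.0969 0.4606] psi 148.8 q1,q6 [  3.6 -55.2] F [ 0.2 -0.2 -0.3]
shift cm [ 7.09 17.23  4.06] turn [-0.     0.    -1.304]
```

Call:
servo_tool(
  targets=[
    [[7.1,17.2,4],[0,0,-0.15],1],
    [[7.1,17.2,4],[0,0,-0.3],1],
    [[7.1,17.2,4],[0,0,-0.45],1],
    [[7.1,17.2,4],[0,0,-0.6],1],
    [[7.1,17.2,4],[0,0,-0.75],1],
  ],
)

```text
time_s: 2.1
tcp_pos: [0.4528, 0.2822, 0.4183]
orientation: [-0.105, 0.994, 0.0, -0.002]
ft_force: [-0.6, -0.9, 0.2]
gripper_width: 0.0857
grip_force: 0.0
```

```bash
python3 -c "
from h import *
go(.452,.281,.42,223.5)
m=camera_model('wrist');save('w1.png',grab_frame('wrist'));print(-np.array(m['R']).T@m['t'],np.array(m['R'])[2])
print(proj(m,[[.452,.281,.09],[.452,.281,.128]]))"
```

```text
t 2.1 pos [0.4528 0.2822 0.4183] psi -167.9 q1,q6 [ 24.4 -77.7] F [-0.6 -0.9  0.2]
shift cm [ 0.11 -0.1  -0.17] turn [ 0.002 -0.003 -0.549]
[0.37850098 0.26540874 0.38623066] [ 0.28648533  0.06324814 -0.95599468]
[[324.33793465 226.66973895]
 [324.31485392 238.74091562]]
```

View pics/w1.png

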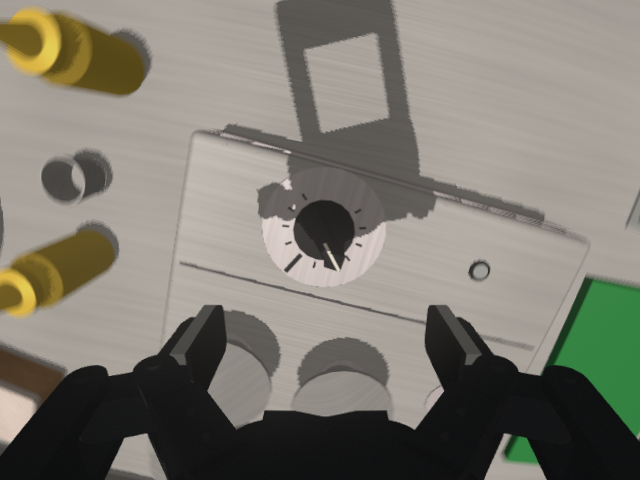

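The wrist view shows the dial at (324,230), its white line from (327,245) to (338,270), and the long tick from (286,271) to (301,255). Cones stand below in the image and the fingers are clear of them.

```bash
python3 -c "
from h import *
i=cv2.imread('pics/w1.png')
m=camera_model('wrist')
ang=lambda v:np.degrees(np.arctan2(v[1],v[0]))
g=cv2.cvtColor(i,cv2.COLOR_BGR2GRAY)
ax=ray(m,[(324,227)],.09)[0]
t=ray(m,[(286,271),(301,255)],.09);print('tick',t,ang(t[0]-t[1]),ang(t.mean(0)-ax),np.linalg.norm(t.mean(0)-ax))
for z in(.1,.115,.128):
  n=ray(m,[(327,245),(338,270)],z);print(z,n,ang(n[1]-n[0]),ang(n[1]-ax),np.linalg.norm((n[1]-ax)[:2]))
c=cv2.resize(i[150:300,240:410],(680,600),interpolation=cv2.INTER_CUBIC);cv2.imwrite('pics/w1c.png',c)"
```

```text
tick [[0.5007584  0.25349783 0.09      ]
 [0.48259347 0.26397387 0.09      ]] -29.972816521618025 -27.184390203259923 0.043829277286379247
0.1 [[0.46532922 0.28418478 0.1       ]
 [0.48589358 0.29866561 0.1       ]] 35.15211456809367 30.941885228388692 0.03871516597607875
0.115 [[0.4607933  0.2831074  0.115     ]
 [0.48028204 0.29683081 0.115     ]] 35.15211456809379 33.22075539578408 0.032984897293600816
0.128 [[0.45686217 0.28217367 0.128     ]
 [0.47541871 0.29524065 0.128     ]] 35.15211456809389 35.944412515084615 0.02807691808150321
```

View pics/w1c.png

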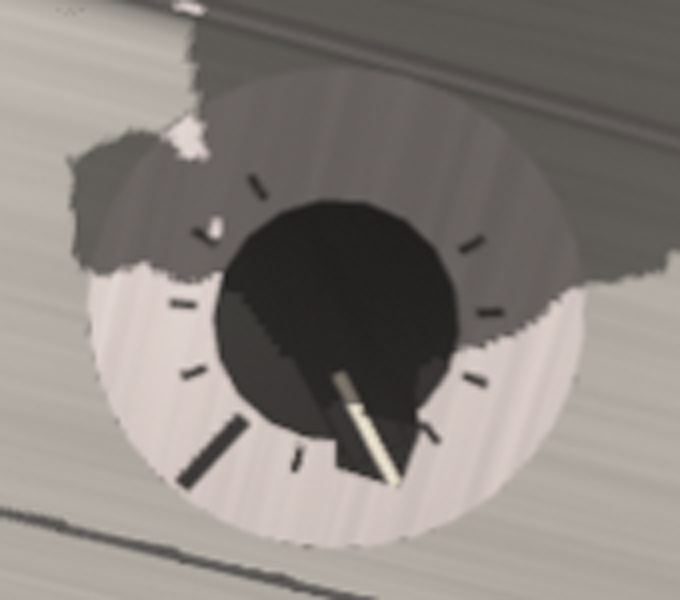

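Call:
servo_tool(
  targets=[
    [[0,-0.1,0],[0,0,-0.15],1],
    [[0,-0.1,0],[0,0,-0.29],1],
    [[0,-0.1,4],[0,0,-0.29],1],
    [[0,-0.1,8],[0,0,-0.29],1],
    [[0,-0.1,8],[0,0,-0.29],1],
  ],
)

```text
time_s: 2.65
tcp_pos: [0.4508, 0.2757, 0.3345]
orientation: [-0.241, 0.971, -0.001, -0.007]
ft_force: [-0.6, -0.8, -1.0]
gripper_width: 0.0851
grip_force: 0.0
```

```bash
python3 -c "
from h import *
go(.452,.281,.277,215.2)
m=camera_model('wrist');save('w2.png',grab_frame('wrist'))
A=[.452,.281]
u=np.array([np.cos(np.radians(35.2)),np.sin(np.radians(35.2))])
print(proj(m,[[*A,.096],[*A,.128],[*(A+.029*u),.128],[*(A-.024*u),.128]]))"
```

```text
t 2.65 pos [0.4508 0.2757 0.3345] psi -152.1 q1,q6 [ 23.8 -94. ] F [-0.6 -0.8 -1. ]
shift cm [-0.43  0.41  5.74] turn [ 0.002 -0.014 -0.128]
[[332.33284782 272.2635135 ]
 [333.5708707  293.31539258]
 [339.56174137 338.95357202]
 [328.16365737 252.15477006]]
```

View pics/w2.png

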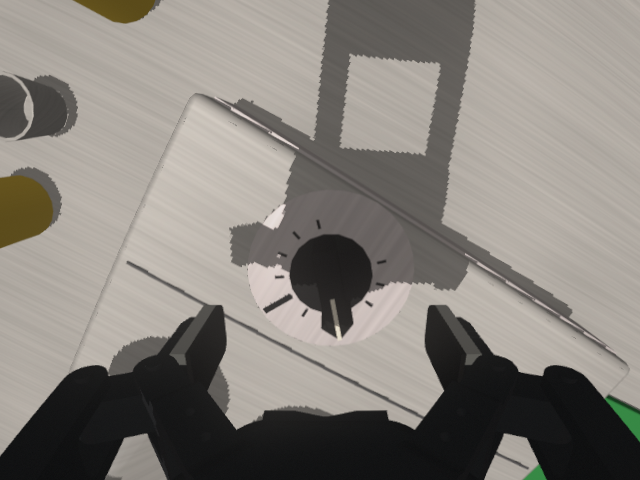

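The close view shows the skirt centre at (331,274) and the white line running (333,300)–(340,338). The prediction puts the centre at (332,272) and the nose at (340,339), so the dial estimate holds. I'll descend and grip.

Call:
servo_tool(
  targets=[
    [[-0.4,0.4,2],[0,-0.012,-0.128],1],
    [[-0.4,0.4,4],[0,-0.012,-0.128],1],
    [[-0.4,0.4,5.7],[0,-0.012,-0.128],1],
    [[-0.4,0.4,5.7],[0,-0.012,-0.128],1],
    [[-0.4,0.4,5.7],[0,-0.012,-0.128],1],
  ],
  force=30,
)

```text
time_s: 3.2
tcp_pos: [0.4562, 0.2832, 0.2859]
orientation: [-0.303, 0.953, 0.002, 0.007]
ft_force: [-0.1, -0.0, -0.2]
gripper_width: 0.0854
grip_force: 0.0
```

```bash
python3 -c "
from h import *
go(.452,.281,.277,215.2)"
```

```text
t 3.2 pos [0.4562 0.2832 0.2859] psi -144.7 q1,q6 [  24.3 -101. ] F [-0.1 -0.  -0.2]
shift cm [0.48 0.07 0.88] turn [-0.001  0.015  0.002]
```

Call:
servo_tool(
  targets=[
    [[0,0,0],[0,0,0],1],
    [[0,0,0],[0,0,0],1],
  ],
)

```text
time_s: 3.4
tcp_pos: [0.4561, 0.2832, 0.2858]
orientation: [-0.304, 0.953, 0.002, 0.007]
ft_force: [-0.2, -0.7, -0.6]
gripper_width: 0.0852
grip_force: 0.0
```

```bash
python3 -c "
from h import *
go(.452,.281,.277,215.2)"
```

```text
t 3.4 pos [0.4561 0.2832 0.2858] psi -144.7 q1,q6 [  24.3 -101.1] F [-0.2 -0.7 -0.6]
shift cm [0.48 0.06 0.87] turn [-0.001  0.015  0.003]
```

Settled, so I make the last correction and close.

Call:
servo_tool(
  targets=[
    [[0.5,0.1,0.85],[0,0.015,0],1],
    [[0.5,0.1,0.85],[0,0.015,0],1],
    [[0.5,0.1,0.85],[0,0.015,0],-1],
    [[0.5,0.1,0.85],[0,0.015,0],-1],
    [[0.5,0.1,0.85],[0,0.015,0],-1],
  ],
  force=30,
)

```text
time_s: 3.9
tcp_pos: [0.4508, 0.281, 0.2753]
orientation: [-0.304, 0.953, -0.001, -0.001]
ft_force: [-0.1, 0.3, 0.2]
gripper_width: 0.0438
grip_force: 0.0
```

Call:
servo_tool(
  targets=[
    [[0,0,0],[0,0,0],-1],
    [[0,0,0],[0,0,0],-1],
    [[0,0,0],[0,0,0],-1],
    [[0,0,0],[0,0,0],-1],
    [[0,0,0],[0,0,0],-1],
  ],
)

```text
time_s: 4.4
tcp_pos: [0.4512, 0.2802, 0.2756]
orientation: [-0.304, 0.953, -0.002, -0.001]
ft_force: [1.0, -4.5, 3.5]
gripper_width: 0.0134
grip_force: 34.4
```

```bash
python3 -c "
from h import *
go(.452,.281,.277,150.5)"
```

```text
t 4.4 pos [0.4512 0.2802 0.2756] psi -144.6 q1,q6 [  24.3 -100.9] F [ 1.  -4.5  3.5]
shift cm [-0.11  0.02 -0.14] turn [-5.000e-03 -1.000e-03  1.133e+00]
```

Gripped at 13.4 mm, the bar's width. Now I turn it clockwise by 1.13 rad in two calls.

Call:
servo_tool(
  targets=[
    [[0,0,0],[0,0,0.13],-1],
    [[0,0,0],[0,0,0.26],-1],
    [[0,0,0],[0,0,0.38],-1],
    [[0,0,0],[0,0,0.5],-1],
    [[0,0,0],[0,0,0.62],-1],
  ],
)

```text
time_s: 4.9
tcp_pos: [0.4506, 0.2819, 0.2756]
orientation: [0.004, 1.0, 0.001, -0.001]
ft_force: [-0.2, 3.5, 1.1]
gripper_width: 0.0135
grip_force: 34.2
```

Call:
servo_tool(
  targets=[
    [[0,0,0],[0,0,0.13],-1],
    [[0,0,0],[0,0,0.26],-1],
    [[0,0,0],[0,0,0.38],-1],
    [[0,0,0],[0,0,0.51],-1],
    [[0,0,0],[0,0,0.51],-1],
  ],
)

```text
time_s: 5.4
tcp_pos: [0.4508, 0.2833, 0.2756]
orientation: [0.256, 0.967, 0.003, -0.001]
ft_force: [0.7, 10.3, -3.1]
gripper_width: 0.0132
grip_force: 33.7
```

Call:
servo_tool(
  targets=[
    [[0,0,0],[0,0,0],-1],
    [[0,0,0],[0,0,0],-1],
  ],
)

```text
time_s: 5.6
tcp_pos: [0.4508, 0.2833, 0.2756]
orientation: [0.254, 0.967, 0.003, -0.001]
ft_force: [0.4, 9.1, -3.7]
gripper_width: 0.0135
grip_force: 33.7
```

```bash
python3 -c "
from h import *
go(.452,.281,.277,150.5)"
```

```text
t 5.6 pos [0.4508 0.2833 0.2756] psi 150.5 q1,q6 [ 24.5 -36.2] F [ 0.4  9.1 -3.7]
shift cm [-0.21 -0.14 -0.14] turn [ 0.005 -0.003  0.   ]
```

Call:
servo_tool(
  targets=[
    [[0,0,0],[0,0,0],1],
    [[0,0,0],[0,0,0],1],
    [[0,0,0],[0,0,0],1],
    [[0,0,0],[0,0,0],1],
    [[0,0,0],[0,0,0],1],
  ],
)

```text
time_s: 6.1
tcp_pos: [0.4508, 0.2807, 0.2753]
orientation: [0.254, 0.967, -0.001, -0.001]
ft_force: [-0.2, 0.5, 0.0]
gripper_width: 0.0842
grip_force: 0.0
```

Call:
servo_tool(
  targets=[
    [[0,0,-5],[0,0,0],1],
    [[0,0,-10],[0,0,0],1],
    [[0,0,-15],[0,0,0],1],
    [[0,0,-15],[0,0,0],1],
    [[0,0,-15],[0,0,0],1],
  ],
)

```text
time_s: 6.6
tcp_pos: [0.4515, 0.2814, 0.4275]
orientation: [0.254, 0.967, 0.0, 0.001]
ft_force: [-0.2, -0.5, -1.4]
gripper_width: 0.0854
grip_force: 0.0
```

```bash
python3 -c "
from h import *
go(.452,.281,.277,150.5)
m=camera_model('wrist');i=grab_frame('wrist')
A=np.array([.451,.2825]);P=proj(m,[[*A,.09]])[0];print(P)
x0,y0=(P-[60,60]).astype(int)
save('w3.png',cv2.resize(i[y0:y0+120,x0:x0+120],(600,600),interpolation=cv2.INTER_CUBIC))
for a in(-27,-29.5,-32):
  u=np.array([np.cos(np.radians(a)),np.sin(np.radians(a))])
  print(a,((proj(m,[[*(A+.034*u),.09],[*(A+.056*u),.09],[*(A+.0*u),.128],[*(A+.029*u),.128]])-[x0,y0])*5).round())"
```

```text
t 6.6 pos [0.4515 0.2814 0.4275] psi 150.6 q1,q6 [ 24.4 -36.2] F [-0.2 -0.5 -1.4]
shift cm [-0.03 -0.02 15.05] turn [0.001 0.002 0.002]
[326.4486289  221.54294451]
-27 [[309. 480.]
 [314. 589.]
 [303. 359.]
 [310. 529.]]
-29.5 [[301. 480.]
 [301. 589.]
 [303. 359.]
 [303. 529.]]
-32 [[294. 480.]
 [288. 589.]
 [303. 359.]
 [295. 529.]]
```

View pics/w3.png

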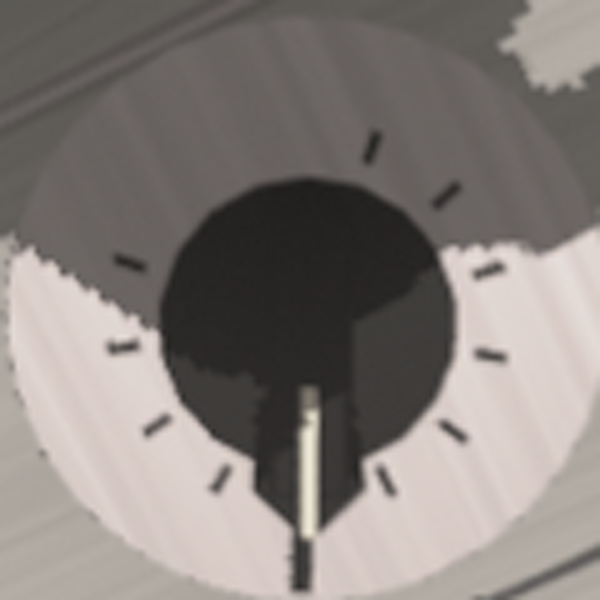

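The dial now points at the long tick: the white line is at x≈308 and the tick at x≈302, an error of 1–2°. Next is the carousel.

```bash
python3 -c "
from h import *
go(.545,-.226,.48,90)"
```

```text
t 6.65 pos [0.4509 0.2811 0.4252] psi 150.6 q1,q6 [ 24.4 -36.2] F [-0.8 -0.7 -0.1]
shift cm [-33.08 -39.58  -5.38] turn [-3.000e-03  1.000e-03  1.058e+00]
```

Call:
servo_tool(
  targets=[
    [[0,0,-4],[0,0,0.14],1],
    [[-3.3,-4,-5.5],[0,0,0.28],1],
    [[-6.5,-7.5,-5.5],[0,0,0.42],1],
    [[-9.5,-11,-5.5],[0,0,0.56],1],
    [[-12.5,-15,-5.5],[0,0,0.7],1],
  ],
)

```text
time_s: 7.15
tcp_pos: [0.4861, 0.0878, 0.478]
orientation: [0.572, 0.82, -0.003, -0.002]
ft_force: [1.2, -0.4, 0.4]
gripper_width: 0.0855
grip_force: 0.0
```

```bash
python3 -c "
from h import *
go(.545,-.226,.48,50)"
```

```text
t 7.15 pos [0.4861 0.0878 0.478 ] psi 110.2 q1,q6 [  2.1 -18.1] F [ 1.2 -0.4  0.4]
shift cm [-31.48  -5.33  -0.17] turn [-0.006  0.004  1.051]
```

Call:
servo_tool(
  targets=[
    [[-4,-0.7,0],[0,0,0.14],1],
    [[-8,-1.4,0],[0,0,0.28],1],
    [[-12,-2,0],[0,0,0.42],1],
    [[-16,-2.7,0],[0,0,0.56],1],
    [[-20,-3.4,0],[0,0,0.7],1],
  ],
)

```text
time_s: 7.65
tcp_pos: [0.5242, -0.1115, 0.4778]
orientation: [0.819, 0.574, -0.003, -0.002]
ft_force: [-0.5, 0.1, 0.2]
gripper_width: 0.0854
grip_force: 0.0
```

```bash
python3 -c "
from h import *
go(.545,-.226,.48,11.3)"
```

```text
t 7.65 pos [ 0.5242 -0.1115  0.4778] psi 70.1 q1,q6 [-19.5   0.5] F [-0.5  0.1  0.2]
shift cm [-10.05   5.85  -0.23] turn [-0.005  0.006  1.025]
```

Call:
servo_tool(
  targets=[
    [[-4,2,0],[0,0,0.15],1],
    [[-8,4,0],[0,0,0.3],1],
    [[-10,5.8,0],[0,0,0.45],1],
    [[-10,5.8,0],[0,0,0.6],1],
    [[-10,5.8,0],[0,0,0.75],1],
  ],
)

```text
time_s: 8.15
tcp_pos: [0.5454, -0.2248, 0.4773]
orientation: [0.972, 0.233, -0.004, -0.001]
ft_force: [-0.1, 0.8, -0.4]
gripper_width: 0.0853
grip_force: 0.0
```

Call:
servo_tool(
  targets=[
    [[0,0,0],[0,0,0.14],1],
    [[0,0,0],[0,0,0.28],1],
    [[0,0,0],[0,0,0.28],1],
    [[0,0,0],[0,0,0.28],1],
  ],
)

```text
time_s: 8.55
tcp_pos: [0.5455, -0.2234, 0.4789]
orientation: [0.995, 0.101, -0.003, -0.0]
ft_force: [-0.2, 0.5, -0.5]
gripper_width: 0.0855
grip_force: 0.0
```

```bash
python3 -c "
from h import *
go(.545,-.226,.405,11.3)
m=camera_model('wrist');i=grab_frame('wrist');save('w4.png',i)
A=np.array([.5455,-.226]);a=np.radians(11.3);u=.045*np.array([np.cos(a),np.sin(a)])
print(proj(m,[[*A,.26],[*(A+u),.26],[*(A-u),.26]]).round(1))
"
```

```text
t 8.55 pos [ 0.5455 -0.2234  0.4789] psi 11.6 q1,q6 [-29.1  49.4] F [-0.2  0.5 -0.5]
shift cm [-0.06  0.25  7.39] turn [-0.001  0.006  0.004]
[[328.1 271.8]
 [328.8 194.3]
 [327.5 339.1]]
```

View pics/w4.png

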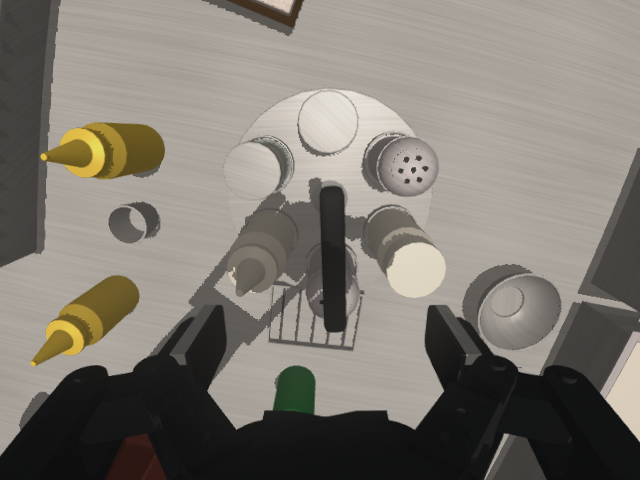

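The wrist view shows the handle from (332,188) to (335,331), about 3–4 mm off the prediction and nearly aligned with the tool. The nozzle bottle is at left-front (255,270) and the front cup holds a shaker. I'll correct half the offset, descend and grip.

Call:
servo_tool(
  targets=[
    [[0.1,0.4,3],[0,0,-0.01],1],
    [[0.1,0.4,6],[0,0,-0.01],1],
    [[0.1,0.4,7.2],[0,0,-0.01],1],
    [[0.1,0.4,7.2],[0,0,-0.01],1],
    [[0.1,0.4,7.2],[0,0,-0.01],1],
  ],
)

```text
time_s: 9.1
tcp_pos: [0.5477, -0.2275, 0.41]
orientation: [0.995, 0.105, -0.001, 0.001]
ft_force: [0.9, -0.1, 0.8]
gripper_width: 0.0853
grip_force: 0.0
```

Call:
servo_tool(
  targets=[
    [[0,0,0],[0,0,0],-1],
    [[0,0,0],[0,0,0],-1],
    [[0,0,0],[0,0,0],-1],
    [[0,0,0],[0,0,0],-1],
    [[0,0,0],[0,0,0],-1],
  ],
  force=40,
)

```text
time_s: 9.6
tcp_pos: [0.5475, -0.2274, 0.4098]
orientation: [0.995, 0.104, -0.001, 0.001]
ft_force: [-1.1, 1.9, -2.3]
gripper_width: 0.0128
grip_force: 39.9
```

Call:
servo_tool(
  targets=[
    [[0,0,0],[0,0,0],-1],
    [[0,0,0],[0,0,0],-1],
    [[0,0,0],[0,0,0],-1],
    [[0,0,0],[0,0,0],-1],
  ],
)

```text
time_s: 10.0
tcp_pos: [0.5475, -0.2274, 0.4098]
orientation: [0.995, 0.104, -0.001, 0.001]
ft_force: [-0.8, 1.5, 4.3]
gripper_width: 0.0132
grip_force: 39.5
```

```bash
python3 -c "
from h import *
go(.5475,-.2275,.407,65)"
```

```text
t 10.0 pos [ 0.5475 -0.2274  0.4098] psi 12.0 q1,q6 [-29.3  48.8] F [-0.8  1.5  4.3]
shift cm [-0.    0.01  0.28] turn [ 0.001  0.003 -0.926]
```

Gripped on the handle with 39.5 N, with low side forces. Now I turn it +53° counter-clockwise, slowly (tool z −0.926 rad).

Call:
servo_tool(
  targets=[
    [[0,0,0],[0,0,-0.03],-1],
    [[0,0,0],[0,0,-0.09],-1],
    [[0,0,0],[0,0,-0.16],-1],
    [[0,0,0],[0,0,-0.23],-1],
    [[0,0,0],[0,0,-0.3],-1],
  ],
)

```text
time_s: 10.5
tcp_pos: [0.5476, -0.2276, 0.4098]
orientation: [0.967, 0.254, -0.001, 0.001]
ft_force: [-0.8, 0.1, 3.2]
gripper_width: 0.0134
grip_force: 39.5
```

Call:
servo_tool(
  targets=[
    [[0,0,0],[0,0,-0.07],-1],
    [[0,0,0],[0,0,-0.14],-1],
    [[0,0,0],[0,0,-0.21],-1],
    [[0,0,0],[0,0,-0.28],-1],
    [[0,0,0],[0,0,-0.35],-1],
  ],
)

```text
time_s: 11.0
tcp_pos: [0.5477, -0.2278, 0.4098]
orientation: [0.908, 0.418, -0.001, 0.002]
ft_force: [0.3, -0.9, 2.8]
gripper_width: 0.0135
grip_force: 39.4
```

Call:
servo_tool(
  targets=[
    [[0,0,0],[0,0,-0.07],-1],
    [[0,0,0],[0,0,-0.14],-1],
    [[0,0,0],[0,0,-0.21],-1],
    [[0,0,0],[0,0,-0.25],-1],
    [[0,0,0],[0,0,-0.27],-1],
  ],
)

```text
time_s: 11.5
tcp_pos: [0.5478, -0.2279, 0.4098]
orientation: [0.844, 0.536, -0.001, 0.002]
ft_force: [1.2, -2.1, 2.7]
gripper_width: 0.0135
grip_force: 39.4
```

Call:
servo_tool(
  targets=[
    [[0,0,0],[0,0,0],-1],
    [[0,0,0],[0,0,0],-1],
    [[0,0,0],[0,0,0],-1],
    [[0,0,0],[0,0,0],-1],
  ],
)

```text
time_s: 11.9
tcp_pos: [0.5478, -0.2279, 0.4098]
orientation: [0.845, 0.535, -0.001, 0.002]
ft_force: [3.0, -4.3, 2.9]
gripper_width: 0.0133
grip_force: 39.5
```

Run:
```python
from h import *
go(.5475,-.2275,.407,65)
m=camera_model('top'); i=grab_frame('top'); w=grab_frame('wrist')
a=cv2.resize(i[185:335,320:440],(400,500),interpolation=cv2.INTER_CUBIC)
b=cv2.resize(w,(400,300),interpolation=cv2.INTER_AREA)
o=np.zeros((500,800,3),np.uint8);o[:,:400]=a;o[:300,400:]=b
save('c5.png',o)
mw=camera_model('wrist');A=np.array([.5465,-.2265]);f=np.radians(185);u=np.array([np.cos(f),np.sin(f)])
X=[[*(A+.085*u),.202],[*(A+.085*u),.15],[*(A+.17*u),.014]]
print(((proj(m,X)-[320,185])*400/120).round(),(proj(mw,X)*.625+[400,0]).round())
```

```text
t 11.9 pos [ 0.5478 -0.2279  0.4098] psi 64.7 q1,q6 [-29.3  -3.9] F [ 3.  -4.3  2.9]
shift cm [ 0.03 -0.05  0.28] turn [ 0.002  0.004 -0.006]
[[236. 246.]
 [228. 255.]
 [225. 378.]] [[523. 215.]
 [538. 189.]
 [522. 176.]]
```

View pics/c5.png

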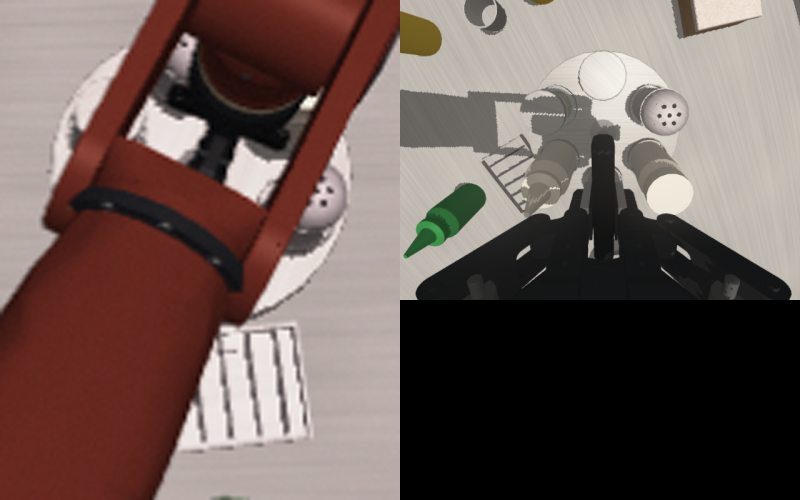

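The top view is blocked by the arm. The wrist half shows the nozzle bottle near (545,175), standing beside the tray. I'll use one last composite, a zoomed wrist crop plus a side crop with the predicted front line marked, to measure it.

Run:
```python
from h import *
w=grab_frame('wrist');s=grab_frame('side');mw=camera_model('wrist');ms=camera_model('side')
A=np.array([.5465,-.2265]);o=np.zeros((600,800,3),np.uint8)
def crop(im,x0,y0,W,H,k): return cv2.resize(im[y0:y0+H,x0:x0+W],(W*k,H*k),interpolation=cv2.INTER_CUBIC)
o[:600,:480]=crop(w,120,200,160,200,3)
o[:600,480:]=crop(s,300,170,107,200,3)[:, :320]
save('c6.png',o)
for d in(175,180,185,190,195):
  f=np.radians(d);u=np.array([np.cos(f),np.sin(f)])
  X=[[*(A+.085*u),.202],[*(A+.085*u),.15],[*(A+.085*u),.04]]
  print(d,((proj(mw,X)-[120,200])*3).round().tolist(),((proj(ms,X)-[300,170])*3+[480,0]).round().tolist())
```

```text
175 [[189.0, 371.0], [272.0, 259.0], [372.0, 124.0]] [[730.0, 136.0], [724.0, 176.0], [711.0, 254.0]]
180 [[208.0, 402.0], [286.0, 285.0], [382.0, 144.0]] [[737.0, 132.0], [730.0, 172.0], [717.0, 250.0]]
185 [[230.0, 431.0], [303.0, 310.0], [393.0, 162.0]] [[743.0, 127.0], [736.0, 168.0], [722.0, 245.0]]
190 [[253.0, 458.0], [322.0, 333.0], [406.0, 179.0]] [[748.0, 122.0], [741.0, 163.0], [727.0, 241.0]]
195 [[279.0, 483.0], [342.0, 354.0], [420.0, 195.0]] [[752.0, 117.0], [745.0, 157.0], [731.0, 235.0]]
```

View pics/c6.png

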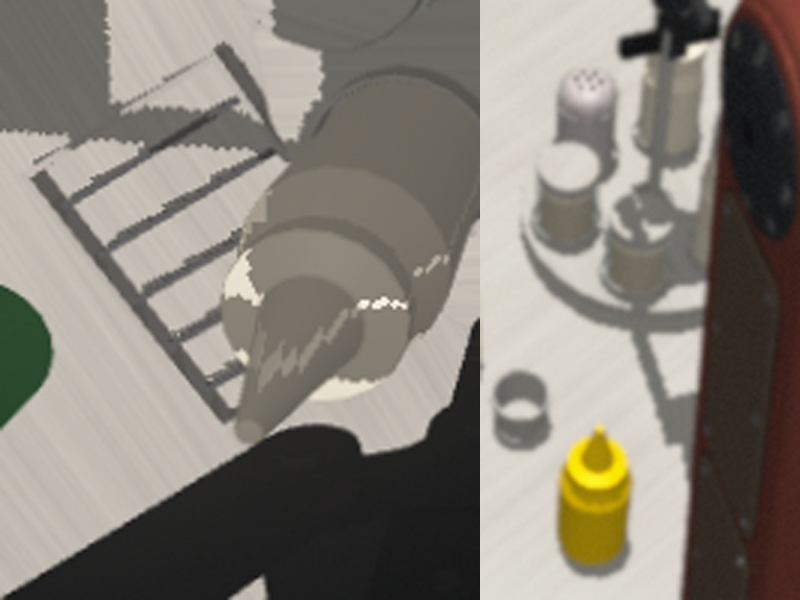

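The nozzle tip is at crop (250,430) against a prediction of (230,431) for 185°. The tray's outer edge runs (40,175)–(235,415), so I'll check the bottle against the tray in the same picture.

Run:
```python
from h import *
m=camera_model('wrist');U=lambda x,y:(120+x/3,200+y/3)
t=ray(m,[U(40,175),U(235,415)],.014)[:,:2];mid=t.mean(0);e=t[1]-t[0];print(t,np.linalg.norm(e));e/=np.linalg.norm(e)
n=np.array([-e[1],e[0]]); n=n if n[0]<0 else -n
for z,uv in((.202,(250,430)),(.198,(250,430))):
  b=ray(m,[U(*uv)],z)[0,:2];print(b,"lateral off tray line mm",1000*(b-mid)@e,"dir front",np.degrees(np.arctan2(n[1],n[0])), "behind",1000*(mid-b)@n)
s=read_state();print(s["time_s"],s["grip_force"])
```

```text
[[ 0.32756306 -0.18658248]
 [ 0.3407169  -0.30722199]] 0.12135449651822333
[ 0.46563833 -0.23542307] lateral off tray line mm 2.84182450946566 dir front -173.7773774439121 behind 131.96783319271682
[ 0.46301999 -0.23713437] lateral off tray line mm 4.259233241923718 dir front -173.7773774439121 behind 129.17943046641565
12.1 39.54047620296478
```

The bottle is 3–4 mm off the tray's middle line, against the 13 mm allowed. The grip is firm and nothing is moving, so I'm handing in.

```bash
python3 -c "
from h import *
print(finish_job())"
```

```text
the job is handed in; nothing more can be done
None
```

The job is handed in, with no verdict returned: by my measurements the dial is within about 2° of the long tick and released, and the nozzle bottle is at the front about 3–4 mm off the tray's middle line, with the gripper still holding the carousel at about 40 N.

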